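# Bring the tank lorry to the front of the display turntable

### The arm

A 6-joint arm with a two-finger parallel gripper is mounted at the origin on the work surface. World frame = base frame: x ahead of the robot, y to its left, z up, the work surface at z = 0. Lengths are in m, angles in rad, forces in N, time in s.
With the tool pointing down it reaches from about 0.325 to 0.9 m from the base axis. Payload 6.1 kg.
Tool frame: the origin (TCP) lies at the very end of the fingers, on their centre line; the grasp point (between the pads) lies 19 mm behind it; z points along the fingers, y is the line along which they close (so a half turn about z gives the same grasp; the last joint's range is limited). The gripper opens to 87 mm and grips with 3 to 60 N. Pads are 19 mm wide; open, the fingers measure 117 mm over their backs; the gripper's body (75 mm by 190 mm) begins 51 mm behind the grasp point.
Start: joints at [1.035, 0.22, 1.526, -0, 1.395, -0.126], TCP at [0.249, 0.573, 0.196] pointing down, gripper open.
Joint ranges: [-2.98, 2.98], [-0.91, 2.08], [0.09, 2.57], [-1.24, 4.39], [0.2, 2.65], [-2.68, 2.68]. Speed limits (rad/s): [2.57, 2.57, 3.01, 3.14, 3.14, 3.14].

### API

Orientations are given as a rotation vector (axis times angle).
In Python, from station import manip gives the robot as it stands.
- The arm moves only by the tool play_rows, never from a script. Its argument "plan" is text: rows parted by semicolons, each of 7 numbers parted by spaces: the shift along the tool's x, y, z in mm, then the turn, a rotation vector about the tool's x, y, z in degrees, then the gripper command: -1 is fully open, 1 is shut, values between are in proportion. In form: tx ty tz rx ry rz grip; .... A call has 1 to 8 rows; each row shifts and turns the commanded pose from where the row before left it, along the tool's axes as they then stand; what a row does not reach is not made up. A row lasts 1/8 s, in which the tool goes at most 62.5 mm and 10.7 degrees, less where a joint would pass 70% of its speed; a pose out of reach is approached as far as the arm can. A call with a gripper value outside its range is refused whole. The fingers move at their own pace and stop on an object; "squeeze" is the grip in N (left out, the last holds). Time passes only in rows, so rows that do not move let the fingers close. It gives the time, the measured TCP pose, the force, the opening and the grip force at its end, in the units of the state.
- manip.read_state(): the state, without advancing time (a new reading comes with each control period).
- manip.grab_frame(name): name is "side" or "top"; returns the picture (400x640x3 uint8, red, green, blue); there is no depth.
- manip.camera_model(name): a dict with "intrinsics" (3x3 intrinsics, pixels), "R" (3x3) and "t" (3): a world point X has camera coordinates R X + t. Camera axes: x right, y down, z forward; pixel columns grow to the right and rows downward; lengths in m; the calibration is good to about 2 mm. A picture is of the moment at which its call begins. camera_model takes no time and is no camera call.
- manip.job_done(): hands the job in; it is judged then, once.
The state is a dict: "time_s": time; "joints": joint angles; "qd": joint speeds; "joint_efforts": joint torques, N m; "tool_pos": TCP position; "eef_rot": TCP orientation; "wrist_force": force on the tool from outside, world axes, zero at the start; "ft_torque": the same for the moment, N m; "width": opening from 0.0 (shut) to 1.0 (fully open); "gripper_force": force on a finger pad.
Only numpy, scipy, OpenCV 4.12 (cv2) and the standard library are available. Lean on these libraries where they do the work, as an engineer would, in place of code of your own. Each camera call takes 0.05 s, during which the arm holds its last target. There are 200 camera calls.

### The job

On the shop counter a motorised display turntable carries four model lorries; the square knob on its centre post is its handle. Turn the table gently until the lorry with the round tank stands in front, squarely in line with the fixed metal pointer on the base, and finish while holding the knob in the gripper so that the motor cannot carry it on and the turntable stays still. Do not touch the model lorries, and leave the other things on the counter where they are.

Things in the scene. Friction and masses are not known exactly. Their poses are not given: they have to be found in the camera images.
- display: Fixed black round base, 300 mm diameter, 30 mm high; origin at the centre of its underside on the counter, on the vertical turning axis. Its x axis points to the metal pointer, an aluminium bracket at the edge, 142 to 189 mm from the axis, 58 mm high, which marks the front.
- front_mark (a point): Point fixed to the base, 85 mm from the turning axis in the direction of the pointer, 70 mm above the counter: the middle of the tank lorry must come to stand over the same spot (seen from above).
- turntable (a joint): Angle of the turntable, a 290 mm wooden disc, upper face 44 mm above the counter; 0 or any multiple of 2 pi when the tank lorry stands exactly at the pointer, growing counter-clockwise seen from above; turns endlessly either way. A weak motor (0.024 N m) creeps it counter-clockwise at about 0.06 rad/s unless held; drag when turned by hand: 0.4 N m per rad/s.
- knob: Square black knob, 30 x 30 mm, 44 mm high, vertical sides, on an 18 mm thick post on the turning axis; turns with the table. Origin at the centre of its underside, 148 mm above the counter; top at 192 mm. Its x axis points to the tank lorry; its flat sides are square to its x and y axes. Nothing else on the turntable is higher than 105 mm.
- tank_lorry: The lorry to bring to the front: behind its cab a lying round tank, 35 mm diameter, 72 mm long, two small hatches on top; 55 mm high above the disc, 100 mm long (along its y, cab at +y), 37 mm wide. Fixed to the disc, standing tangentially, its middle 85 mm from the turning axis; origin on the disc's upper face under its middle; its x axis points straight outward.
- box_lorry: Model lorry with a closed square box body, 60 mm high. Fixed to the turntable disc, 100 mm long (along its y, cab at +y), about 40 mm wide, standing tangentially with its middle 85 mm from the turntable axis; origin on the disc's upper face under its middle; its x axis points straight outward from the turntable axis. A quarter turn counter-clockwise from the tank lorry.
- stake_lorry: Model lorry with a flat bed and eight thin upright stakes, 48 mm high. Fixed to the turntable disc, 100 mm long (along its y, cab at +y), about 40 mm wide, standing tangentially with its middle 85 mm from the turntable axis; origin on the disc's upper face under its middle; its x axis points straight outward from the turntable axis. Half a turn from the tank lorry.
- tipper_lorry: Model lorry with a low open tipper tray, 48 mm high. Fixed to the turntable disc, 100 mm long (along its y, cab at +y), about 40 mm wide, standing tangentially with its middle 85 mm from the turntable axis; origin on the disc's upper face under its middle; its x axis points straight outward from the turntable axis. A quarter turn clockwise from the tank lorry.
- boxed_model: Bystander: cardboard box 60 x 130 x 70 mm high with a clear window, loose on the counter; origin at the centre of its underside.
- loose_van: Bystander: white model van 90 x 40 x 44 mm high, loose on the counter; origin at the centre of its underside.
- screwdriver: Bystander: small screwdriver, 150 mm, lying on the counter along its x axis.

How it is judged:
At the end, for the whole second after the job is handed in: The middle of the tank lorry is within 10 mm of the front mark seen from above (about 7 degrees of turn), the turntable turns less than 0.03 rad/s, and the fingers still hold the knob with more than 2 N (horizontal distance between tank_lorry and front_mark below 0.01 m and velocity of joint turntable between -0.03 and 0.03 rad/s and contact force between the fingers and knob above 2 N); the arm keeps its last pose, push and grip.
It fails at once if the turntable is spun fast (over 3 rad/s) (velocity of joint turntable above 3 rad/s or velocity of joint turntable below -3 rad/s).
It fails at once if a model lorry on the turntable is touched (contact force between any of tank_lorry, box_lorry, stake_lorry, tipper_lorry and anything else above 1 N).
It fails at once if a bystander is moved by more than 20 mm (distance of any of boxed_model, loose_van, screwdriver from where it was at the start of the episode above 0.02 m).
It also fails if it takes over 61 s, if anything falls off the work surface, if the arm or the gripper's body presses on something with over 40 N, if the wrist force passes 120 N, or if a joint passes its speed limit or range.

## Working session

There is one attempt and no reset: what is moved stays moved. The work goes in short steps, Python scripts to look and compute and a tool call to move; the robot and the scene stay as the last step left them, time stands still between calls to the robot, and variables do not carry over. Pictures are saved under pics/ and viewed, at most 10 in all, crops included, and the job is handed in when it is done.

Besides the shell and the picture viewer there is one more tool, called after "Call:" in YAML: its name, and indented under it one key for each argument. play_rows: Moves the arm, as the interface text tells. Its arguments: {"type":"object","properties":{"plan":{"type":"string"},"squeeze":{"type":"number"}},"required":["plan"]}

```bash
mkdir -p pics
python3 - <<'E'
from station import manip
import cv2
for n in("top","side"):
    f=manip.grab_frame(n); cv2.imwrite(f"pics/{n}0.png",f[:,:,::-1])
    c=manip.camera_model(n); print(n,c)
print(manip.read_state())
E
```

```text
top {'intrinsics': array([[409.92938199,   0.        , 319.63701052],
       [  0.        , 409.92938199, 201.27500936],
       [  0.        ,   0.        ,   1.        ]]), 'R': array([[ 0.01294015, -0.99987211, -0.0093973 ],
       [-0.9995189 , -0.01266951, -0.02831009],
       [ 0.02818741,  0.00975911, -0.99955502]]), 't': array([0.06641957, 0.5243737 , 1.2577666 ])}
side {'intrinsics': array([[386.22585872,   0.        , 329.14884154],
       [  0.        , 386.22585872, 202.44485854],
       [  0.        ,   0.        ,   1.        ]]), 'R': array([[ 0.78743694, -0.61620657,  0.01524877],
       [-0.34002678, -0.45488096, -0.82308268],
       [ 0.51412533,  0.64294072, -0.56771681]]), 't': array([-0.38269261,  0.33112546,  0.64629856])}
{'time_s': 0.1, 'joints': array([ 1.03493942e+00,  2.21152888e-01,  1.52752538e+00,  2.01619488e-05,
        1.39469945e+00, -1.26067338e-01]), 'qd': array([-0.00171027, -0.00090122, -0.00148521,  0.0011003 ,  0.00116463,
        0.00010136]), 'joint_efforts': array([ 2.80266767e-05, -4.95946777e+01, -3.88520086e+01,  6.99884444e-02,
        5.15599817e-02, -1.09250490e-05]), 'tool_pos': array([0.2486692 , 0.57272526, 0.19452803]), 'eef_rot': array([-6.39084857e-01, -3.07528954e+00,  2.64117741e-03]), 'wrist_force': array([-0.15445563,  0.10813322, -0.74875789]), 'ft_torque': array([-5.51496638e-02, -1.05559432e-02,  8.49726875e-06]), 'gripper_force': 0.0, 'width': 1.0004933159415605}
```

View pics/top0.png

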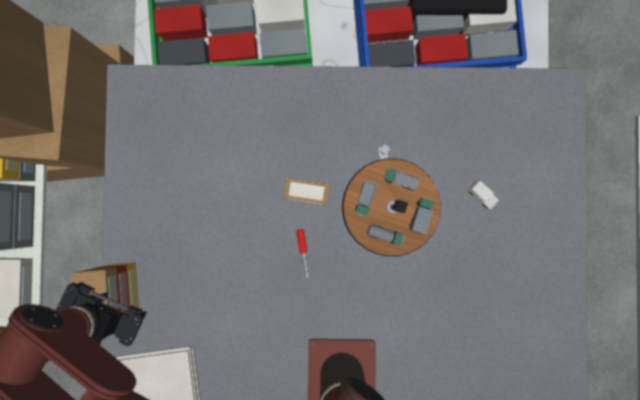

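View pics/side0.png

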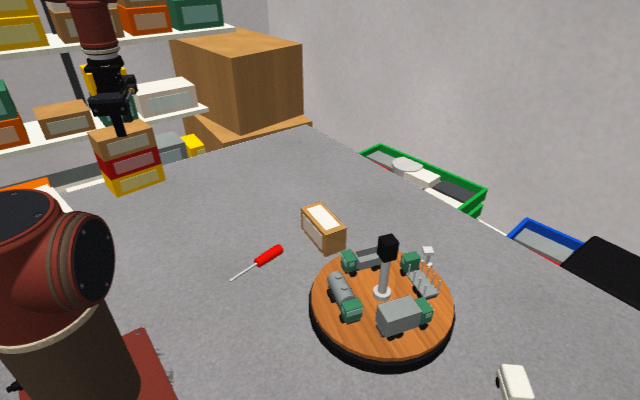

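The top view shows the disc at about (392,207), the knob at (400,206) and the pointer at (384,152). The side view shows the tank lorry on the robot's side of the table, which is (386,234) in the top view. It needs about half a turn.

```bash
cat > h.py <<'E'
import numpy as np, cv2
from station import manip
def ray(n,uv,z):
    c=manip.camera_model(n);R=c["R"];o=-R.T@c["t"]
    d=R.T@np.linalg.inv(c["intrinsics"])@np.array([uv[0],uv[1],1.]);return (o+d*(z-o[2])/d[2])
def blobs(m,amin):
    n,l,s,c=cv2.connectedComponentsWithStats(m.astype(np.uint8));return [(c[i],s[i,4]) for i in range(1,n) if s[i,4]>=amin]
E
python3 - <<'E'
from h import *
f=cv2.imread("pics/top0.png");h=cv2.cvtColor(f,cv2.COLOR_BGR2HSV)
roi=np.zeros(f.shape[:2],bool);roi[135:265,335:448]=1
H,S,V=[h[...,i].astype(int) for i in range(3)]
wood=roi&(H<20)&(S>90)&(V>60)
hull=cv2.convexHull(np.argwhere(wood)[:,::-1].astype(np.int32).reshape(-1,1,2))
e=cv2.fitEllipse(hull);C=ray("top",e[0],.044);print("disc",e,C, 'radius',[np.linalg.norm(ray("top",(e[0][0]+a/2,e[0][1]),.044)-C) for a in e[1]])
g=roi&(H>60)&(H<95)&(S>80)
for c,a in blobs(g,15):
    p=ray("top",c,.044+.035)-C;print("cab",c,a,p.round(3),np.hypot(*p[:2]).round(3),np.degrees(np.arctan2(p[1],p[0])).round(1))
k=roi&(V<50)
for c,a in blobs(k,30): print("dark",c,a,ray("top",c,.192))
b=roi&(V>150)&(S<60)
for c,a in blobs(b,8):
    p=ray("top",c,.05)-C;print("bright",c,a,p.round(3),np.hypot(*p[:2]).round(3),np.degrees(np.arctan2(p[1],p[0])).round(1))
cr=cv2.resize(f[140:265,335:450],None,fx=5,fy=4.8,interpolation=cv2.INTER_CUBIC)
cr=cv2.resize(f[140:260,335:450],None,fx=5,fy=5,interpolation=cv2.INTER_CUBIC);cv2.imwrite("pics/crop0.png",cr)
E
```

```text
disc ((391.3186340332031, 206.80679321289062), (95.81236267089844, 96.59910583496094), 112.2720718383789) [ 0.5086169  -0.14194192  0.044     ] radius [np.float64(0.14297638125247342), np.float64(0.14414910545996826)]
cab [390.56716418 174.97014925] 67 [0.092 0.009 0.035] 0.093 5.4
cab [425.66197183 203.35211268] 71 [ 0.011 -0.094  0.035] 0.094 -83.5
cab [361.97014925 209.37313433] 67 [-0.009  0.091  0.035] 0.091 95.7
cab [397.29577465 238.29577465] 71 [-0.092 -0.012  0.035] 0.093 -172.4
dark [399.22580645 205.74193548] 93 [ 0.50917893 -0.1382759   0.192     ]
bright [383.44262295 151.21311475] 122 [0.166 0.026 0.006] 0.168 8.9
bright [389.8125  206.40625] 32 [0.001 0.005 0.006] 0.006 79.3
```

View pics/crop0.png

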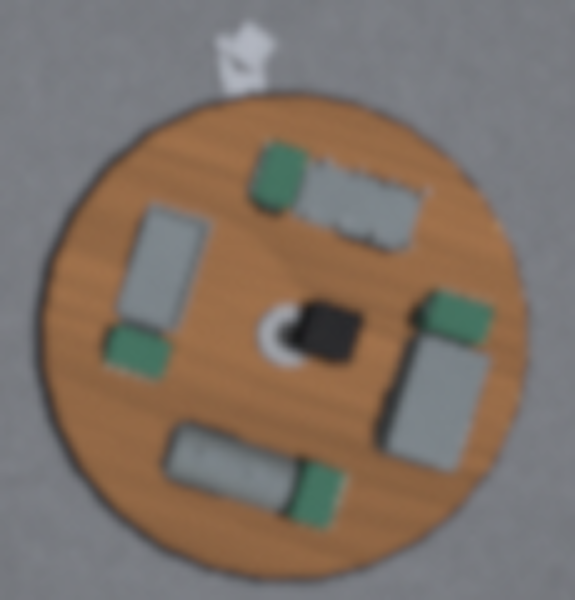

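Call:
play_rows:
  plan: "-33 -34 -9 0 0 0 -1;-33 -34 -9 0 0 0 -1;-33 -34 -9 0 0 0 -1;-33 -34 -9 0 0 0 -1;-33 -34 -9 0 0 0 -1;-33 -34 -9 0 0 0 -1;-33 -34 -9 0 0 0 -1;-33 -34 -9 0 0 0 -1"
  squeeze: 40

```text
time_s: 1.1
tool_pos: [0.3828, 0.2171, 0.2675]
eef_rot: [-0.639, -3.076, 0.0]
wrist_force: [1.2, 0.1, -0.8]
width: 0.997
gripper_force: 0.0
```

Call:
play_rows:
  plan: "-33 -34 0 0 0 0 -1;-33 -34 0 0 0 0 -1;-33 -34 0 0 0 0 -1;-33 -34 0 0 0 0 -1;-33 -34 0 0 0 0 -1;-33 -34 0 0 0 0 -1;-33 -34 0 0 0 0 -1;0 0 0 0 0 0 -1"

```text
time_s: 2.1
tool_pos: [0.4999, -0.0943, 0.2666]
eef_rot: [-0.645, -3.073, 0.001]
wrist_force: [-0.4, 0.1, 0.2]
width: 1.0
gripper_force: 0.0
```

```bash
cat >> h.py <<'E'
from scipy.spatial.transform import Rotation as Ro
def tool(target=None):
    s=manip.read_state();R=Ro.from_rotvec(s["eef_rot"]).as_matrix()
    print("t",s["time_s"],"pos",s["tool_pos"].round(4),"yaw",np.degrees(np.arctan2(R[1,0],R[0,0])).round(1),"zax",R[:,2].round(3),"j6",s["joints"][5].round(2),"F",s["wrist_force"].round(1),"w",s["width"],"g",s["gripper_force"])
    if target is not None: print("to go mm",(R.T@(np.array(target)-s["tool_pos"])*1000).round(1))
E
python3 -c "
from h import *
tool((.509,-.141,.151))"
```

```text
t 2.1 pos [ 0.4999 -0.0943  0.2666] yaw 156.3 zax [-0.002 -0.    -1.   ] j6 -1.5 F [-0.4  0.1  0.2] w 0.9998223987565441 g 0.0
to go mm [-27.3 -39.  115.6]
```

Call:
play_rows:
  plan: "-14 -20 0 0 0 0 -1;-13 -19 0 0 0 0 -1;0 0 0 0 0 -9 -1;0 0 10 0 0 -9 -1;0 0 25 0 0 0 -1;0 0 0 0 0 0 -1"

```text
time_s: 2.85
tool_pos: [0.5076, -0.1375, 0.2304]
eef_rot: [-0.15, -3.134, -0.003]
wrist_force: [-0.1, -0.5, -0.1]
width: 1.005
gripper_force: 0.0
```

```bash
python3 -c "
from h import *
tool((.509,-.141,.151))
for n,b in(('side',(200,330,280,460)),):
    f=manip.grab_frame(n)[:,:,::-1];cv2.imwrite('pics/side1.png',cv2.resize(f[120:380,240:500],None,fx=2.3,fy=2.3,interpolation=cv2.INTER_CUBIC))"
```

```text
t 2.85 pos [ 0.5076 -0.1375  0.2304] yaw 174.5 zax [-0.004  0.002 -1.   ] j6 -1.89 F [-0.1 -0.5 -0.1] w 1.0046200881499086 g 0.0
to go mm [-2.1 -3.5 79.4]
```

View pics/side1.png

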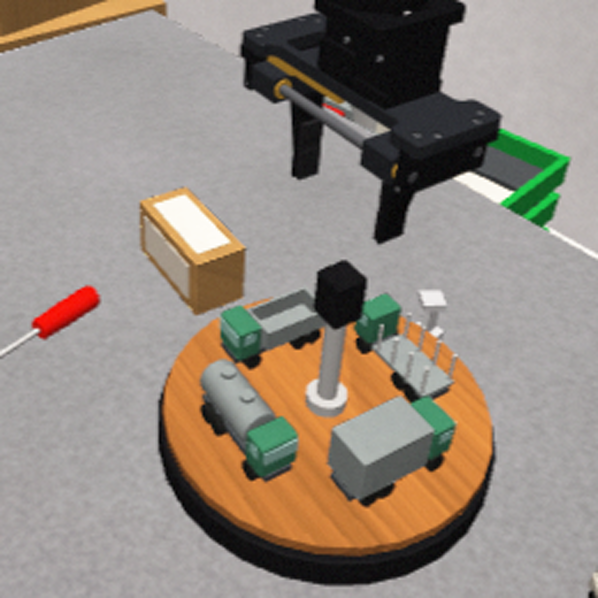

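The crop shows the fingers straddling the black knob, with its top at about (340,275) and the fingertips at (305,178) and (387,240). Both are clear of the lorries, so I will go down and close.

Call:
play_rows:
  plan: "-2 -4 20 0 0 -1 -1;0 0 30 0 0 0 -1;0 0 29 0 0 0 -1;0 0 0 0 0 0 1;0 0 0 0 0 0 1;0 0 0 0 0 0 1;0 0 0 0 0 0 1;0 0 0 0 0 0 1"
  squeeze: 40

```text
time_s: 3.9
tool_pos: [0.5109, -0.1426, 0.1541]
eef_rot: [0.123, 3.138, -0.001]
wrist_force: [0.3, 0.1, -0.1]
width: 0.512
gripper_force: 0.0
```

```bash
python3 -c "
from h import *
tool((.509,-.141,.151));print(manip.read_state()['ft_torque'])"
```

```text
t 3.9 pos [ 0.5109 -0.1426  0.1541] yaw 175.5 zax [ 0.001 -0.    -1.   ] j6 -1.91 F [ 0.3  0.1 -0.1] w 0.5116120129148077 g 0.0
to go mm [2.1 1.4 3.1]
[0.0399377  0.01540112 0.00495181]
```

Call:
play_rows:
  plan: "0 0 2 0 0 -1 1;0 0 0 0 0 -1 1;0 0 0 0 0 0 1;0 0 0 0 0 0 1;0 0 0 0 0 0 1;0 0 0 0 0 0 1"

```text
time_s: 4.65
tool_pos: [0.5106, -0.144, 0.1514]
eef_rot: [0.067, 3.141, -0.004]
wrist_force: [-0.0, -5.5, -1.1]
width: 0.34
gripper_force: 39.9
```

```bash
python3 -c "
from h import *
tool((.509,-.141,.151));print(manip.read_state()['ft_torque'])"
```

```text
t 4.65 pos [ 0.5106 -0.144   0.1514] yaw 177.5 zax [-0.    -0.003 -1.   ] j6 -1.95 F [-0.  -5.5 -1.1] w 0.33952472606212547 g 39.948939085006714
to go mm [1.7 2.9 0.4]
[-0.77584542 -0.1117809   0.05706632]
```

Call:
play_rows:
  plan: "0 -1 0 0 0 3 1;0 0 0 0 0 6 1;0 0 0 0 0 6 1;0 0 0 0 0 6 1;0 0 0 0 0 6 1;0 0 0 0 0 6 1;0 0 0 0 0 6 1;0 0 0 0 0 6 1"

```text
time_s: 5.65
tool_pos: [0.5101, -0.1452, 0.1514]
eef_rot: [1.268, 2.874, -0.005]
wrist_force: [-2.3, -6.7, -0.2]
width: 0.336
gripper_force: 40.0
```

Call:
play_rows:
  plan: "0 0 0 0 0 6 1;0 0 0 0 0 6 1;0 0 0 0 0 6 1;0 0 0 0 0 6 1;0 0 0 0 0 6 1;0 0 0 0 0 6 1;0 0 0 0 0 6 1;0 0 0 0 0 0 1"

```text
time_s: 6.65
tool_pos: [0.5088, -0.1456, 0.1514]
eef_rot: [-2.212, -2.23, 0.008]
wrist_force: [-8.1, -7.0, 1.8]
width: 0.335
gripper_force: 40.0
```

```bash
python3 -c "
from h import *
tool((.509,-.144,.151));print(manip.read_state()['ft_torque'])"
```

```text
t 6.65 pos [ 0.5088 -0.1456  0.1514] yaw 90.5 zax [-0.004 -0.003 -1.   ] j6 -0.43 F [-8.1 -7.   1.8] w 0.33513645278720094 g 39.96460318565369
to go mm [1.6 0.2 0.4]
[-1.29526709  1.11650036  0.00878172]
```

Call:
play_rows:
  plan: "0 -1 0 0 0 3 1;0 0 0 0 0 6 1;0 0 0 0 0 6 1;0 0 0 0 0 6 1;0 0 0 0 0 6 1;0 0 0 0 0 6 1;0 0 0 0 0 6 1;0 0 0 0 0 6 1"

```text
time_s: 7.65
tool_pos: [0.5076, -0.1451, 0.1514]
eef_rot: [2.898, 1.212, -0.008]
wrist_force: [-8.3, -5.9, 3.9]
width: 0.334
gripper_force: 40.0
```

Call:
play_rows:
  plan: "0 0 0 0 0 6 1;0 0 0 0 0 6 1;0 0 0 0 0 6 1;0 0 0 0 0 6 1;0 0 0 0 0 6 1;0 0 0 0 0 6 1;0 0 0 0 0 1 1;0 0 0 0 0 0 1"

```text
time_s: 8.65
tool_pos: [0.5071, -0.1441, 0.1514]
eef_rot: [3.133, 0.234, -0.009]
wrist_force: [-9.7, -2.2, 6.3]
width: 0.341
gripper_force: 40.0
```

```bash
cat > m.py <<'E'
from h import *
import sys
tool()
f=manip.grab_frame("top")[:,:,::-1].copy();s=manip.grab_frame("side")[:,:,::-1].copy();cx=C=np.array([.5088,-.1435,0])
h=cv2.cvtColor(f,cv2.COLOR_BGR2HSV);H,S,V=[h[...,i].astype(int) for i in range(3)]
roi=np.zeros(V.shape,bool);roi[135:265,335:448]=1
for nm,m,z in(("cab",roi&(H>60)&(H<95)&(S>80),.079),("bright",roi&(V>150)&(S<60),.05)):
  for c,a in blobs(m,10):
    p=ray("top",c,z)-C;print(nm,c.round(1),a,p.round(3),np.hypot(*p[:2]).round(3),np.degrees(np.arctan2(p[1],p[0])).round(1))
a=cv2.resize(f[140:260,335:450],None,fx=3.4,fy=3.4,interpolation=cv2.INTER_CUBIC)
b=cv2.resize(s[160:380,270:490],(408,408),interpolation=cv2.INTER_CUBIC)
cv2.imwrite(sys.argv[1],np.hstack([a[:400,:391],b[:400]]))
E
python3 m.py pics/fin1.png
```

```text
t 8.65 pos [ 0.5071 -0.1441  0.1514] yaw 8.5 zax [-0.006 -0.001 -1.   ] j6 1.0 F [-9.7 -2.2  6.3] w 0.34132031334374163 g 39.95118856430054
cab [377.5 179.2] 71 [0.079 0.048 0.079] 0.093 31.3
cab [366.  222.8] 65 [-0.048  0.08   0.079] 0.094 120.9
cab [410.5 233.5] 75 [-0.078 -0.049  0.079] 0.092 -147.9
bright [383.5 151.1] 143 [0.166 0.027 0.05 ] 0.168 9.3
```

View pics/fin1.png

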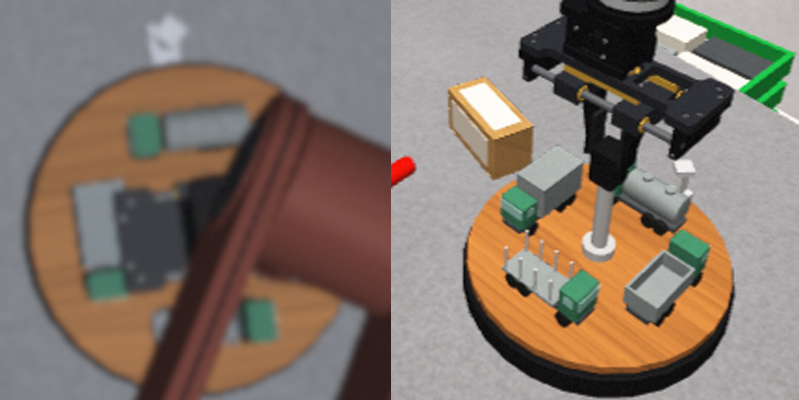

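The tank lorry stands at the pointer: its cab is at 31°, so its middle is at about 8°, against about 9° for the pointer. I will settle with half a degree of correction.

Call:
play_rows:
  plan: "0 0 0 0 0 -0.5 1;0 0 0 0 0 0 1;0 0 0 0 0 0 1;0 0 0 0 0 0 1;0 0 0 0 0 0 1;0 0 0 0 0 0 1;0 0 0 0 0 0 1;0 0 0 0 0 0 1"

```text
time_s: 9.75
tool_pos: [0.507, -0.1441, 0.1514]
eef_rot: [3.131, 0.248, -0.009]
wrist_force: [-10.2, -2.0, 7.3]
width: 0.338
gripper_force: 39.9
```

```bash
python3 m.py pics/fin2.png; python3 -c "
from station import manip
print(manip.job_done())"
```

```text
t 9.75 pos [ 0.507  -0.1441  0.1514] yaw 9.1 zax [-0.006 -0.001 -1.   ] j6 0.99 F [-10.2  -2.    7.3] w 0.3381096234755859 g 39.949951171875
cab [377.3 179.4] 70 [0.079 0.049 0.079] 0.092 31.8
cab [366.3 223. ] 65 [-0.049  0.08   0.079] 0.093 121.5
cab [410.6 233.4] 74 [-0.077 -0.049  0.079] 0.092 -147.6
bright [383.5 151.1] 143 [0.166 0.027 0.05 ] 0.168 9.3
the job is handed in; nothing more can be done
None
```

I turned the table until the tank lorry stood within about 1° of the pointer and handed the job in at about 10 s, with the gripper holding the knob still at 40 N; the judge's verdict was not shown.

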